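Tap a jar lid to the centre of a seal press, then press it

TASK

The lid on the pedestal of the small two-column press lies off centre. Without lifting or pinching it, tap it from the left and the right with the finger tips, leaning in under the raised pressing plate, until it is centred on the pedestal to within a few millimetres. Then take the fingers off it and push the black knob on top of the press down until the plate bears on the lid with a moderate force of about 10 newtons (well under 40), hold it there about a second and let it rise again; leave everything else on the table where it is.

Things in the scene. Friction and masses are not known exactly. Their poses are not given: they have to be found in the camera images.
- press: small hand press fixed to the table, base 206 x 150 mm, 20 mm high. Origin: underside centre, on the table. Its x axis runs through its two columns, one toward the robot at x = -84 mm, one away at +84 mm, 18 mm thick (28 mm at the foot); the +y and -y sides are open
- crossbar (a point): centre of the top of the cross bar that joins the columns, 195 mm above the table; bar 204 mm along the press's x, 44 mm wide, 28 mm thick; nuts on its ends to 205 mm
- pedestal_centre (a point): centre of the round pedestal's top, 55 mm above the table, straight under the knob; axes as the press. The pedestal is aluminium, 80 mm wide, 15 mm high, on a dark disc 134 mm wide (top at 40 mm) that bears a bright ring, 110 to 116 mm in diameter, round the same centre
- lid: jar lid lying with its seal side up on the pedestal, 102 mm wide, 12 mm high, 35 to 70 g, overhanging the pedestal all round; slides freely with slight friction and stops when the pushing stops. At the start its centre is 12 to 18 mm off toward the far column and up to 8 mm to a side. Origin: centre of its underside; z up
- pressing_plate: round aluminium plate, 120 mm wide, 9 mm thick, on a rod with the knob on top; origin: centre of its underside, 112 mm above the table when raised (45 mm above the lid), so the lid's edge is reached only by leaning in beneath it. Plate and knob slide straight down together, 45 mm to the lid; a spring (25 N/m) lifts them: 2 N starts them, 3 N reaches the lid, more bears on it
- knob_top (a point): middle of the top of the black mushroom knob on the rod of the plate, 275 mm above the table when raised; knob 44 mm wide, its top nearly flat over 34 mm
- spare_lid: spare jar lid lying on the table, 102 mm wide, 12 mm high, same as the lid on the press; bystander
- timer: round wind-up kitchen timer, 67 mm wide, 42 mm high; bystander
- cup_large: small steel portion cup, 66 mm wide, 60 mm high; bystander
- tape_roll: roll of tape lying flat, 68 mm wide, 26 mm high; bystander
- scraper: dough scraper lying flat, 84 x 122 x 16 mm; bystander
- label_roll: roll of blank labels lying flat, 72 mm wide, 43 mm high; bystander
There are look-alikes about, which are no part of the job. Leave any orange look-alike of the lid alone.

How it is judged:
By the outcome, as a careful person would: the job done as asked, in the order asked, and still so for the second after the job is handed in, with the robot touching nothing.
It also fails if it takes over 64 s, if anything falls off the work surface, if the arm or the gripper's body presses on something with over 40 N, if the wrist force passes 120 N, or if a joint passes its speed limit or range.

ROBOT

A 6-joint arm with a two-finger parallel gripper is mounted at the origin on the work surface; the furniture and walls round the work are solid. World frame = base frame: x ahead of the robot, y to its left, z up, the work surface at z = 0. Lengths are in mm, angles in rad, forces in N, time in s.
With the tool pointing down it reaches from about 300 to 775 mm from the base axis. Payload 14.6 kg.
Tool frame: the origin (TCP) lies between the finger pads; the fingertips stand 19 mm ahead of it and the grasp point (between the pads) is the TCP; x points along the fingers, y is the direction in which the jaws open and shut, and the axes are right-handed (so a half turn about x gives the same grasp; the last joint's range is limited). The gripper opens to 94 mm and grips with 3 to 60 N. Pads are 16 mm wide; open, the fingers measure 119 mm over their backs; the gripper's body (75 mm by 177 mm) begins 78 mm behind the grasp point.
Start: joints at [-0.067, 0.3, 1.521, -0, 1.321, -0.067], TCP at [549.99, -0.002, 224.446] pointing down, gripper open.
Joint ranges: [-3.03, 3.03], [-0.79, 2.21], [0.23, 2.52], [-1.04, 4.18], [0, 3.07], [-2.55, 2.55]. Speed limits (rad/s): [2.22, 2.22, 2.57, 3.14, 3.14, 3.14].

INTERFACE

Orientations are given as [roll, pitch, yaw] about the fixed x, y, z axes, in that order (R = Rz(yaw) Ry(pitch) Rx(roll)).
In Python, from cell import manip gives the robot as it stands.
- The arm moves only by the tool jog_arm, never from a script. Its argument "series" is one flat list of numbers, 7 for each row, row after row: the turn, a rotation vector about the world's x, y, z in rad, then the shift along the world's x, y, z in m, then the opening, from -1 (shut) to 1 (fully open). A call has 1 to 20 rows; each row is the pose to reach, as a shift and turn from the pose commanded when the call began; what a row does not reach only later rows make up. A row lasts 1/8 s, in which the tool goes at most 62.5 mm and 10.7 degrees, less where a joint would pass 70% of its speed; a pose out of reach is approached as far as the arm can. A call with a gripper value outside its range is refused whole. The fingers move at their own pace and stop on an object; "squeeze" is the grip in N (left out, the last holds). Time passes only in rows, so rows that repeat a pose let the fingers close. It gives the time, the measured TCP pose, the force and the opening at its end, in the units of the state.
- manip.read_state(): the state, without advancing time (a new reading comes with each control period).
- manip.camera(name): name is "scene" or "side" or "wrist"; returns a dict with "color" (480x640x3 uint8, blue, green, red), "range_z" (480x640 float32, mm along the optical axis (not along the pixel's ray), 0 where there is no reading), "fx", "fy", "cx", "cy" (pixels), "pose" (4x4, takes a point from camera to world coordinates); the wrist camera has in their place "mount" (4x4, takes a point from camera to tool coordinates, whose origin is the TCP and whose axes are the tool frame's). Camera axes: x right, y down, z forward; pixel columns grow to the right and rows downward; lengths in mm; the calibration is good to about 2 mm. A picture is of the moment at which its call begins: read the wrist's pose just before it.
- manip.sign_off(): hands the job in, once; it reports no verdict.
The state is a dict: "clock": time; "joints": joint angles; "qd": joint speeds; "effort": joint torques, N m; "eef_pos": TCP position; "eef_rot": TCP orientation; "wrist_force": force on the tool from outside, world axes, zero at the start; "moment": the same for the moment, N m; "finger_gap": finger opening in mm.
Only numpy, scipy, OpenCV 4.12 (cv2) and the standard library are available. Lean on these libraries where they do the work, as an engineer would, in place of code of your own. Each camera call takes 0.05 s, during which the arm holds its last target.

## Working session

There is one attempt and no reset: what is moved stays moved. The work goes in short steps, Python scripts to look and compute and a tool call to move; the robot and the scene stay as the last step left them, time stands still between calls to the robot, and variables do not carry over. Pictures are saved under pics/ and viewed, and the job is handed in when it is done.

Besides the shell and the picture viewer there is one more tool, called after "Request:" as name(argument=value, ...), one argument or row to a line, values as JSON. jog_arm: Moves the arm, as the interface text tells. Its arguments: {"type":"object","properties":{"series":{"type":"array","items":{"type":"number"}},"squeeze":{"type":"number"}},"required":["series"]}

```bash
mkdir -p pics; ls
python3 - <<'E'
from cell import manip
import cv2,numpy as np,pickle
s=manip.read_state();print(s)
for n in ["scene","side","wrist"]:
    c=manip.camera(n);cv2.imwrite(f"pics/{n}0.png",c["color"]);pickle.dump(c,open(f"{n}0.pkl","wb"))
    print(n,c["fx"],c["fy"],c["cx"],c["cy"],np.round(c.get("pose",c.get("mount")),3).tolist())
E
```

```text
pics
{'clock': 0.0, 'joints': array([-6.66058116e-02,  3.00467833e-01,  1.52160410e+00, -1.97870918e-05,
        1.32067831e+00, -6.65683739e-02]), 'qd': array([-0.00041446, -0.00092466,  0.00124325, -0.00015973,  0.00085042,
        0.00062985]), 'effort': array([-1.53750298e-03, -5.31805658e+01, -3.52735734e+01,  7.07558286e-02,
        2.43994006e-02, -4.79655944e-05]), 'eef_pos': array([5.49754682e+02, 5.39907995e-03, 2.23878369e+02]), 'eef_rot': array([-1.6208096 ,  1.56963858,  3.09154685]), 'wrist_force': array([ 0.35615979, -0.2575796 ,  0.88696182]), 'moment': array([0.0091331 , 0.00533378, 0.01950619]), 'finger_gap': 93.77817701562974}
scene 565.5450257546551 565.5450257546551 321.34642911784886 247.15219712899403 [[0.686, -0.498, 0.531, -347.585], [-0.727, -0.447, 0.521, -730.887], [-0.022, -0.744, -0.668, 1041.017], [0.0, 0.0, 0.0, 1.0]]
side 486.255821673176 486.255821673176 323.2262985385579 240.3817171766866 [[-1.0, 0.021, -0.008, 361.102], [0.016, 0.437, -0.899, 1170.179], [-0.015, -0.899, -0.437, 748.443], [0.0, 0.0, 0.0, 1.0]]
wrist 331.35565366930496 331.35565366930496 316.3654656925544 245.8093753356725 [[-0.0, -0.257, 0.966, -162.281], [1.0, 0.001, 0.001, -1.18], [-0.001, 0.966, 0.257, -74.383], [0.0, 0.0, 0.0, 1.0]]
```

View pics/scene0.png

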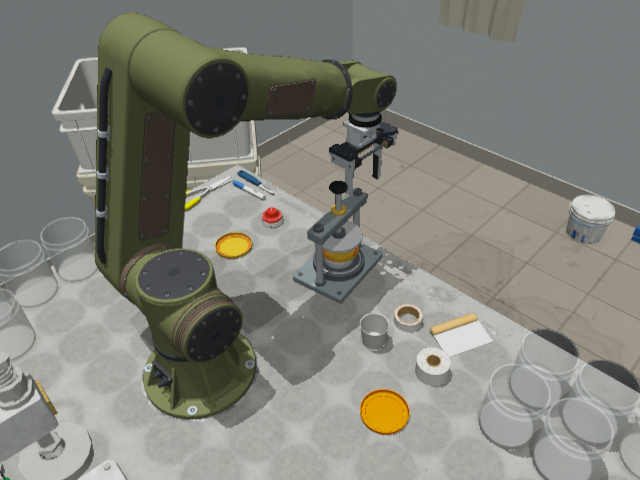

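View pics/side0.png

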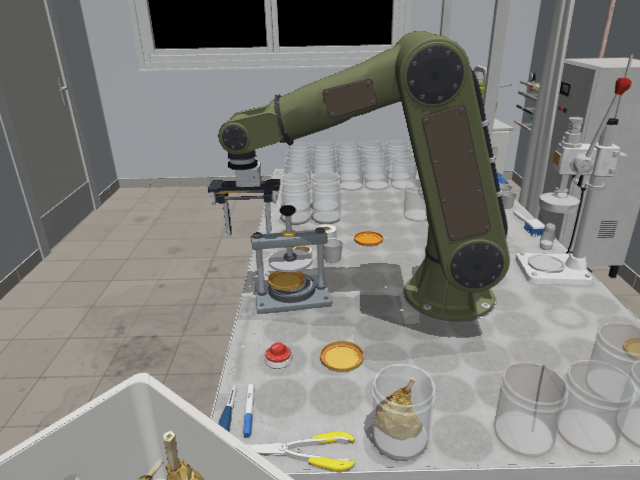

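View pics/wrist0.png

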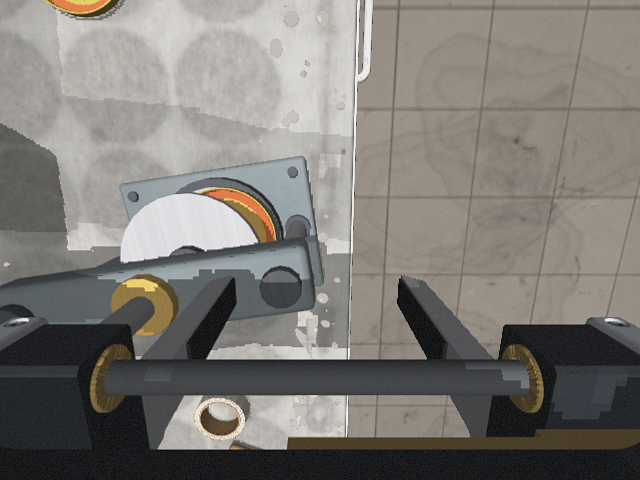

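```bash
cat > h.py <<'E'
import numpy as np,cv2,pickle
from scipy.spatial.transform import Rotation as R
def tool(s):
    T=np.eye(4);T[:3,:3]=R.from_euler('xyz',s["eef_rot"]).as_matrix();T[:3,3]=s["eef_pos"];return T
def pose(c,s=None): return c["pose"] if "pose" in c else tool(s)@c["mount"]
def ray(c,P,u,v):
    d=P[:3,:3]@np.array([(u-c["cx"])/c["fx"],(v-c["cy"])/c["fy"],1]);return P[:3,3],d
def onz(c,P,u,v,z):
    o,d=ray(c,P,u,v);return o+d*(z-o[2])/d[2]
def proj(c,P,X):
    p=P[:3,:3].T@(np.array(X)-P[:3,3]);return p[0]/p[2]*c["fx"]+c["cx"],p[1]/p[2]*c["fy"]+c["cy"]
E
python3 - <<'E'
from h import *
from cell import manip
s=manip.read_state();print(np.round(tool(s),3))
a=pickle.load(open("scene0.pkl","rb"));b=pickle.load(open("side0.pkl","rb"))
A=cv2.resize(a["color"][170:310,280:400],None,fx=5,fy=5,interpolation=cv2.INTER_CUBIC)[:600]
cv2.imwrite("pics/sceneC.png",cv2.resize(a["color"][180:300,280:400],None,fx=5,fy=5,interpolation=cv2.INTER_CUBIC))
cv2.imwrite("pics/sideC.png",cv2.resize(b["color"][200:320,230:350],None,fx=5,fy=5,interpolation=cv2.INTER_CUBIC))
E
```

```text
[[-1.00000e-03  1.00000e+00 -0.00000e+00  5.49828e+02]
 [ 0.00000e+00 -0.00000e+00 -1.00000e+00 -9.00000e-03]
 [-1.00000e+00 -1.00000e-03 -0.00000e+00  2.24017e+02]
 [ 0.00000e+00  0.00000e+00  0.00000e+00  1.00000e+00]]
```

View pics/sceneC.png

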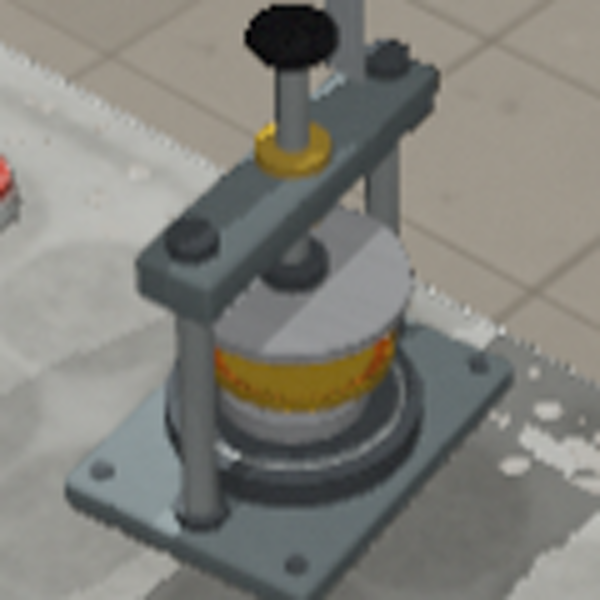

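View pics/sideC.png

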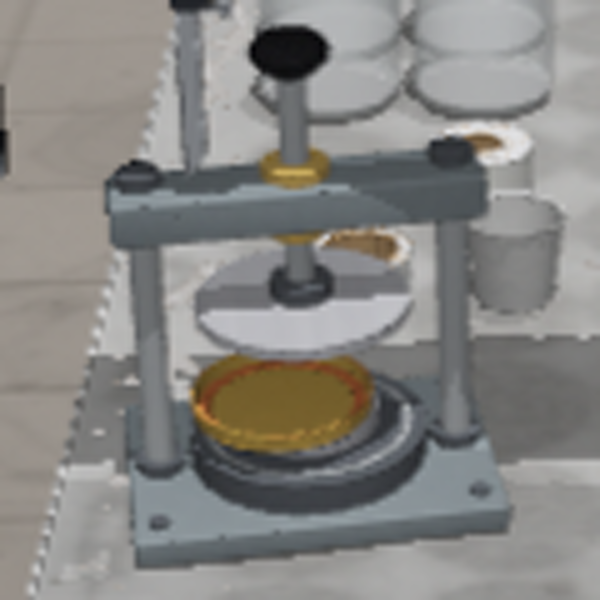

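Run:
```python
from h import *
a=pickle.load(open("scene0.pkl","rb"));b=pickle.load(open("side0.pkl","rb"))
pa,pb=a["pose"],b["pose"]
S=lambda x,y,z:onz(a,pa,280+(x-2)/5,180+(y-2)/5,z)
D=lambda x,y,z:onz(b,pb,230+(x-2)/5,200+(y-2)/5,z)
for n,p in dict(knobS=S(292,33,275),knobD=D(289,46,275),nearnutS=S(191,236,205),farnutS=S(388,54,205),farnutD=D(137,170,205),nearnutD=D(450,147,205),
  cL=S(68,490,20),cR=S(512,376,20),cB=S(305,595,20),dL=D(137,545,20),dR=D(510,510,20)).items(): print(n,p.round(1))
# depth at knob
for c,P,u,v in((a,pa,338,186),(b,pb,288,209)):
    z=c["range_z"][v,u];o,d=ray(c,P,u,v);print((o+d*z).round(1))
# lid gold mask in side
hsv=cv2.cvtColor(b["color"],cv2.COLOR_BGR2HSV);m=cv2.inRange(hsv,(8,120,60),(30,255,255))
m[:268]=0;m[300:]=0;m[:,:260]=0;m[:,310:]=0
ys,xs=np.nonzero(m);print(xs.min(),xs.max(),ys.min(),ys.max())
pts=np.c_[xs,ys];h=cv2.convexHull(pts.astype(np.int32))
W=[]
for y in range(ys.min(),ys.max()+1):
    r=xs[ys==y]; W.append((y,r.min(),r.max()))
print(W)
zz=b["range_z"][ys,xs];P3=[]
for x,y,z in zip(xs,ys,zz):
    o,d=ray(b,pb,x,y);P3.append(o+d*z)
P3=np.array(P3);print(P3.min(0),P3.max(0),np.median(P3,0))
q=P3[(P3[:,2]>63)];print(len(q),q.min(0),q.max(0))
```

```text
knobS [439.4 -18.3 275. ]
knobD [441.9   4.7 275. ]
nearnutS [362.4 -24.9 205. ]
farnutS [529.8  -0.8 205. ]
farnutD [525.8   2.  205. ]
nearnutD [359.9 -19.  205. ]
cL [331.1  38.8  20. ]
cR [549.2 -75.5  20. ]
cB [358.1 -99.5  20. ]
dL [531.4  79.   20. ]
dR [331.3  52.9  20. ]
[440.9 -17.  274.1]
[440.6   0.6 272.7]
268 304 271 289
[(271, np.int64(276), np.int64(278)), (272, np.int64(274), np.int64(300)), (273, np.int64(272), np.int64(301)), (274, np.int64(271), np.int64(302)), (275, np.int64(270), np.int64(303)), (276, np.int64(269), np.int64(303)), (277, np.int64(269), np.int64(304)), (278, np.int64(268), np.int64(303)), (279, np.int64(269), np.int64(303)), (280, np.int64(269), np.int64(303)), (281, np.int64(269), np.int64(303)), (282, np.int64(269), np.int64(302)), (283, np.int64(269), np.int64(302)), (284, np.int64(270), np.int64(301)), (285, np.int64(270), np.int64(300)), (286, np.int64(271), np.int64(299)), (287, np.int64(273), np.int64(297)), (288, np.int64(274), np.int64(294)), (289, np.int64(277), np.int64(291))]
[361.10177236 -53.40049507  52.47038343] [ 506.179534   1170.17867654  748.44311874] [458.19210393  -5.65578661  57.38130882]
62 [361.10177236 -45.5119614   63.01692772] [ 506.179534   1170.17867654  748.44311874]
```

```bash
cat >> h.py <<'E'
C0=np.array([442.,-11.]);PSI=0.132
def orient(phi,th,psi=PSI):
    "phi: outward azimuth in press frame (deg), th lean from vertical (deg)"
    a=np.radians(phi)+psi;t=np.radians(th);o=np.array([np.cos(a),np.sin(a),0])
    x=-np.sin(t)*o-np.array([0,0,np.cos(t)])
    y=np.array([-o[1],o[0],0]); y=y if y[0]>0 else -y
    n=-np.cos(t)*o+np.array([0,0,np.sin(t)])
    return np.c_[x,y,np.cross(x,y)],o,n
def tcpfor(edge,Rm,n): return np.array(edge)-19*Rm[:,0]-8*n
E
python3 - <<'E'
from h import *
from cell import manip
s=manip.read_state();T=tool(s);c=pickle.load(open("wrist0.pkl","rb"))
print(s["clock"])
for phi in(55,-55):
    Rm,o,n=orient(phi,45)
    rv=R.from_matrix(Rm@T[:3,:3].T).as_rotvec()
    e=np.r_[C0+o[:2]*130,90]
    t=tcpfor(e,Rm,n)
    P=np.eye(4);P[:3,:3]=Rm;P[:3,3]=t
    Pc=P@c["mount"]
    print(phi,o.round(3),"rv",rv.round(3),np.degrees(np.linalg.norm(rv)),"tcp",t.round(1),"shift",(t-T[:3,3]).round(1),"cam",Pc[:3,3].round(0),"ped px",np.round(proj(c,Pc,np.r_[C0,55])),"n.z",n@Rm[:,2])
E
```

```text
0.15
55 [0.461 0.888 0.   ] rv [-0.77   0.187 -0.453] 52.32266724996326 tcp [510.7 121.3  97.8] shift [ -39.1  121.3 -126.2] cam [587. 270. 160.] ped px [317. 315.] n.z 0.9999999999999999
-55 [ 0.676 -0.737  0.   ] rv [0.748 0.291 0.703] 61.15400273053191 tcp [ 542.8 -120.8   97.8] shift [  -7.  -120.8 -126.2] cam [ 584. -167.  265.] ped px [318. 157.] n.z -0.9999999999999999
```

Request:
jog_arm(
  series=[0,0,0,0,0.03,0.03,-1,0,0,0,0,0.09,0.03,-1,-0.15,0.04,-0.09,-0.01,0.12,0.02,-1,-0.31,0.075,-0.18,-0.02,0.125,0,-1,-0.46,0.11,-0.27,-0.03,0.125,-0.04,-1,-0.62,0.15,-0.36,-0.04,0.125,-0.09,-1,-0.77,0.187,-0.453,-0.04,0.122,-0.126,-1,-0.77,0.187,-0.453,-0.04,0.122,-0.126,-1,-0.77,0.187,-0.453,-0.04,0.122,-0.126,-1],
)

```text
clock: 1.27
eef_pos: [510.9, 122.2, 100.5]
eef_rot: [0.002, 0.791, -2.045]
wrist_force: [-1.0, 0.3, 0.6]
finger_gap: 7.5
```

Run:
```python
from h import *
from cell import manip
s=manip.read_state();c=manip.camera("wrist");pickle.dump((c,s),open("w1.pkl","wb"));cv2.imwrite("pics/w1.png",c["color"])
print(s)
P=pose(c,s);print(proj(c,P,np.r_[C0,55]))
```

```text
{'clock': 1.275, 'joints': array([ 0.38539753,  0.73484564,  1.35215368, -0.47983729,  1.68345894,
        0.96528   ]), 'qd': array([-0.00546052, -0.05093607, -0.00468673, -0.00346617,  0.00659924,
        0.00795413]), 'effort': array([ 5.65593392e-01, -6.36174774e+01, -2.74082655e+01, -9.73125212e-01,
        1.48649991e+00,  5.78461157e-02]), 'eef_pos': array([510.87558905, 122.18774696, 100.54173863]), 'eef_rot': array([ 0.00224241,  0.79106552, -2.04542273]), 'wrist_force': array([-0.9860006 ,  0.30013977,  0.62389813]), 'moment': array([ 0.3199673 , -0.11300857, -0.01843502]), 'finger_gap': 7.478685403512401}
(np.float64(316.8375254386313), np.float64(312.1912255611641))
```

View pics/w1.png

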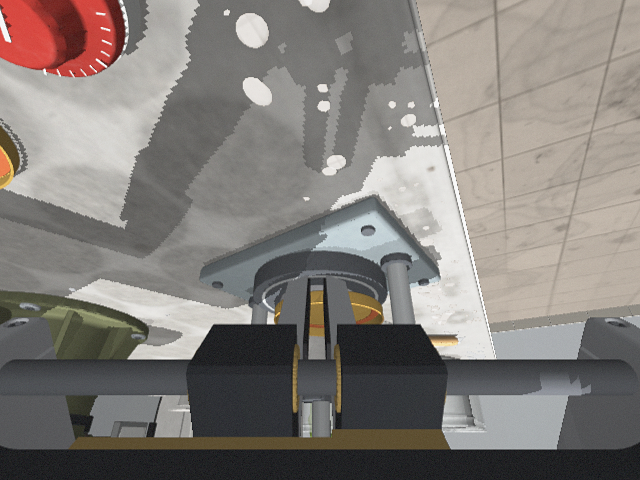

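Run:
```python
from h import *
c,s=pickle.load(open("w1.pkl","rb"))
cv2.imwrite("pics/w1c.png",cv2.resize(c["color"][190:340,220:420],None,fx=4,fy=4,interpolation=cv2.INTER_CUBIC))
```

```text
(no output)
```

View pics/w1c.png

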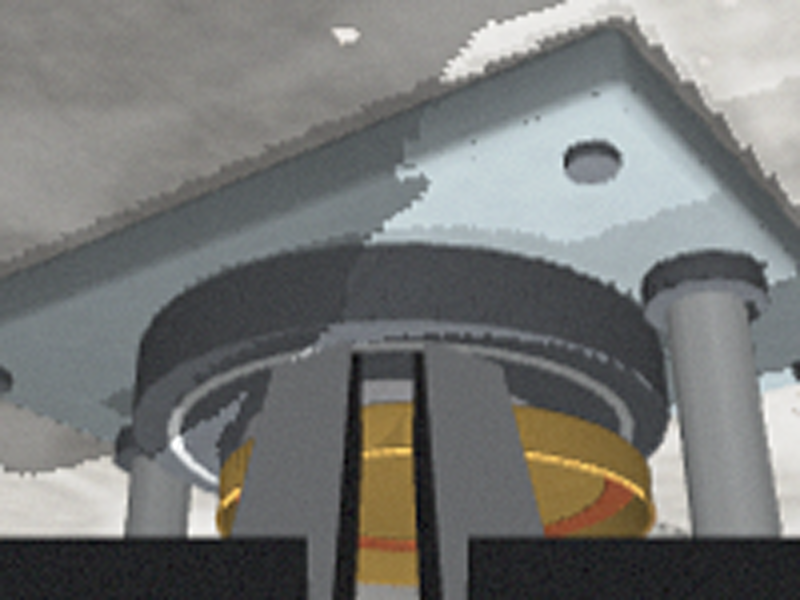

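```bash
cat >> h.py <<'E'
from scipy.optimize import least_squares
def fitc(Q,r,fixed=True):
    Q=np.array(Q)[:,:2]
    if fixed: f=least_squares(lambda p:np.hypot(*(Q-p[:2]).T)-r,Q.mean(0),loss='soft_l1',f_scale=1.)
    else: f=least_squares(lambda p:np.hypot(*(Q-p[:2]).T)-p[2],np.r_[Q.mean(0),r])
    return f.x,f.fun
E
python3 - <<'E'
from h import *
c,s=pickle.load(open("w1.pkl","rb"));P=pose(c,s)
f=lambda pts,z:[onz(c,P,220+(x-1.5)/4,190+(y-1.5)/4,z) for x,y in pts]
ring=f([(173,430),(185,402),(215,377),(250,361),(450,348),(520,360),(570,379),(610,405),(628,430)],40)
lid=f([(520,453),(560,459),(600,471),(640,496),(654,512),(240,480),(222,505),(385,452)],67)
for q,r in((ring,56.5),(lid,51)):
    print(fitc(q,r),fitc(q,r,False)[0])
disc=f([(135,400),(667,400)],40);print(disc)
px=np.array([np.cos(PSI),np.sin(PSI)]);py=np.array([-px[1],px[0]])
d=fitc(lid,51)[0]-fitc(ring,56.5)[0];print(d,d@px,d@py)
fit=[(270,272),(283,272)]
E
```

```text
(array([441.11712631, -15.94036488]), array([-0.47698393, -0.40527273,  0.81205133,  1.82710205, -0.21976181,
       -0.44797518, -1.02137035,  0.02901573,  2.51811223])) [440.84936907 -16.77023757  57.28265339]
(array([455.18369017,  -7.67295852]), array([ 0.04699495,  0.34937641, -0.055816  , -0.64952801,  0.63777379,
        2.28950498, -0.49642949, -0.74708765])) [454.72347783  -7.85734619  51.46787716]
[array([398.06034141,  35.78705314,  40.        ]), array([510.62569596, -22.86566247,  40.        ])]
[14.06656386  8.26740636] 15.032325061268121 6.344086217750752
```

Run:
```python
from h import *
from cell import manip
s=manip.read_state();T=tool(s);print(s["clock"],T[:3,3])
Rm,o,n=orient(55,45);L=np.array([455.2,-7.7])
print(R.from_matrix(Rm@T[:3,:3].T).as_rotvec())
e=T[:3,3]+19*T[:3,0]+8*T[:3,2];print("edge",e,n,T[:3,2])
for a in(63,59,51,51-16.9,59,110):
    t=np.r_[L+a*o[:2],60.5];print(a,(t-e).round(1))
print(-16.9*o)
```

```text
1.325 [511.09796084 122.1613795  101.47391476]
[-0.0046079   0.00583902 -0.00209929]
edge [502.38229598 105.23473935  93.5665739 ] [-0.32581525 -0.62757025  0.70710678] [-0.32860845 -0.63150438  0.70229532]
63 [-18.2 -57.  -33.1]
59 [-20.  -60.6 -33.1]
51 [-23.7 -67.7 -33.1]
34.1 [-31.5 -82.7 -33.1]
59 [-20.  -60.6 -33.1]
110 [  3.5 -15.3 -33.1]
[ -7.78705272 -14.9990603   -0.        ]
```

Request:
jog_arm(
  series=[0,0,0,-0.006,-0.02,-0.031,-1,0,0,0,-0.018,-0.055,-0.031,-1,0,0,0,-0.018,-0.055,-0.031,-1],
)

```text
clock: 1.7
eef_pos: [492.4, 65.6, 70.5]
eef_rot: [0.005, 0.791, -2.047]
wrist_force: [-0.2, -0.1, 0.7]
finger_gap: 0.3
```

Run:
```python
from h import *
from cell import manip
s=manip.read_state();T=tool(s);print(s["clock"],T[:3,3],s["wrist_force"],s["finger_gap"])
Rm,o,n=orient(55,45);L=np.array([455.2,-7.7])
e=T[:3,3]+19*T[:3,0]+8*T[:3,2];print("edge",e, (e[:2]-L)@o[:2])
c=manip.camera("wrist");pickle.dump((c,s),open("w2.pkl","wb"))
cv2.imwrite("pics/w2c.png",cv2.resize(c["color"][190:340,220:420],None,fx=4,fy=4,interpolation=cv2.INTER_CUBIC))
c=manip.camera("side");pickle.dump(c,open("sd2.pkl","wb"))
cv2.imwrite("pics/sd2c.png",cv2.resize(c["color"][200:320,230:350],None,fx=5,fy=5,interpolation=cv2.INTER_CUBIC))
```

```text
1.7 [492.44509412  65.56749924  70.51089046] [-0.16798841 -0.11112228  0.69493702] 0.31544345330490253
edge [483.68309174  48.65063501  62.63389746] 63.13644435142551
```

View pics/w2c.png

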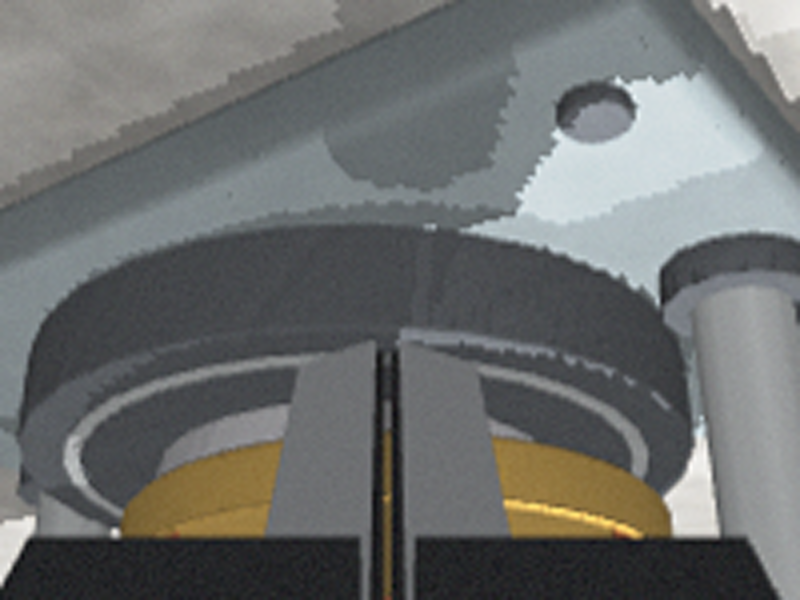

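View pics/sd2c.png

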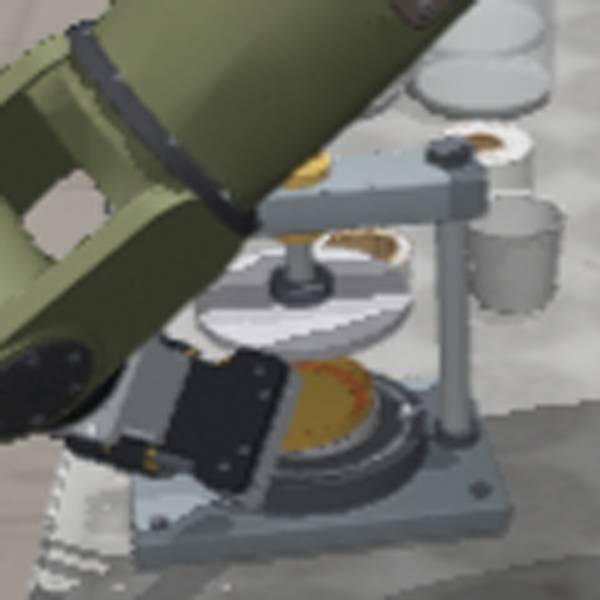

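Request:
jog_arm(
  series=[0,0,0,-0.003,-0.006,-0.002,-1,0,0,0,-0.005,-0.0095,-0.002,-1,0,0,0,-0.006,-0.012,-0.002,-1,0,0,0,-0.0072,-0.0142,-0.002,-1,0,0,0,-0.0085,-0.0165,-0.002,-1,0,0,0,-0.0098,-0.019,-0.002,-1,0,0,0,-0.0112,-0.0216,-0.002,-1,0,0,0,-0.0125,-0.024,-0.002,-1,0,0,0,-0.0125,-0.024,-0.002,-1],
)

```text
clock: 2.92
eef_pos: [479.4, 42.8, 65.5]
eef_rot: [0.001, 0.786, -2.048]
wrist_force: [0.6, 0.0, -0.5]
finger_gap: 0.9
```

```bash
cat > shot.py <<'E'
import sys
from h import *
from cell import manip
k=sys.argv[1]
s=manip.read_state();T=tool(s);print(s["clock"],T[:3,3].round(1),s["wrist_force"].round(2))
sg=1 if T[1,0]<0 else -1
print("edge",(T[:3,3]+19*T[:3,0]+8*sg*T[:3,2]).round(1))
c=manip.camera("wrist");pickle.dump((c,s),open(f"{k}.pkl","wb"))
cv2.imwrite(f"pics/{k}.png",cv2.resize(c["color"][190:340,220:420],None,fx=4,fy=4,interpolation=cv2.INTER_CUBIC))
E
python3 shot.py w3
```

```text
2.925 [479.4  42.8  65.5] [ 0.58  0.05 -0.46]
edge [470.6  25.9  57.7]
```

View pics/w3.png

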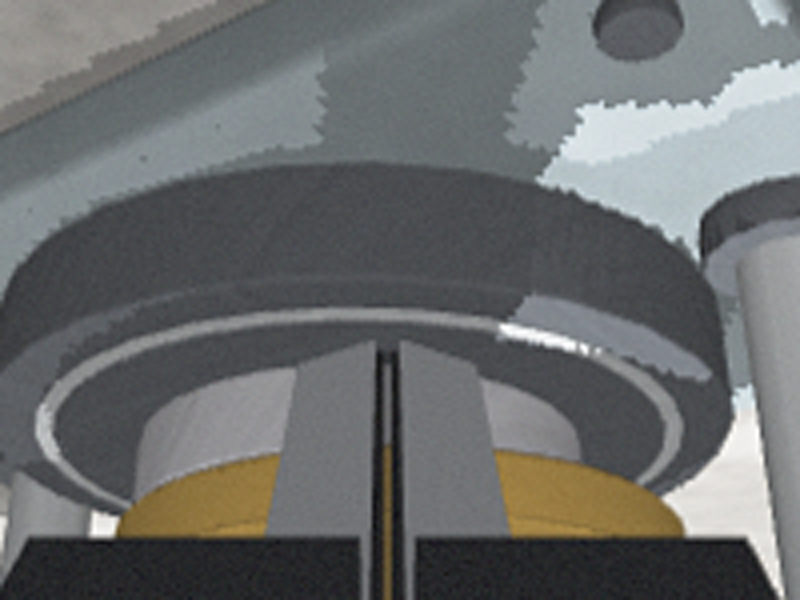

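Request:
jog_arm(
  series=[0,0,0,0.005,0.0096,0.002,-1,0,0,0,0.023,0.044,0.015,-1,0,0,0,0.037,0.071,0.035,-1,0,0,0,0.037,0.071,0.035,-1],
)

```text
clock: 3.48
eef_pos: [517.6, 116.0, 101.3]
eef_rot: [0.003, 0.788, -2.044]
wrist_force: [1.1, -0.1, -0.5]
finger_gap: 0.3
```

```bash
python3 shot.py w4
```

```text
3.475 [517.6 116.  101.3] [ 1.07 -0.08 -0.47]
edge [508.9  99.   93.5]
```

View pics/w4.png

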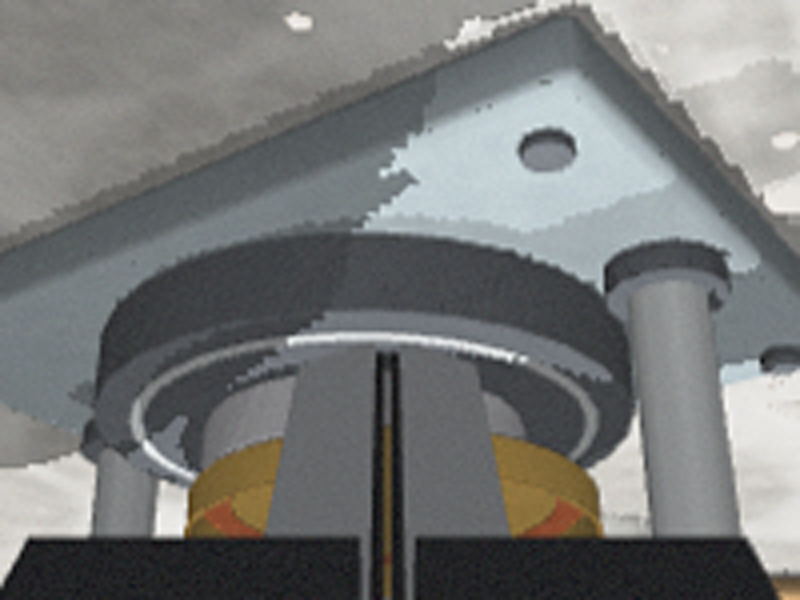

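Run:
```python
from h import *
c,s=pickle.load(open("w4.pkl","rb"))
i=c["color"]
cv2.imwrite("pics/w4z.png",np.hstack([cv2.resize(i[265:328,250:300],None,fx=8,fy=8,interpolation=cv2.INTER_CUBIC),cv2.resize(i[265:328,335:385],None,fx=8,fy=8,interpolation=cv2.INTER_CUBIC)]))
```

```text
(no output)
```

View pics/w4z.png

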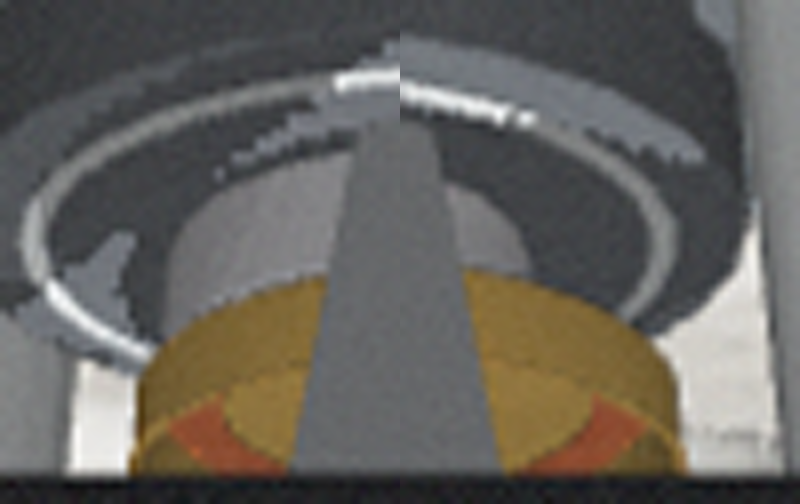

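```bash
cat > fit.py <<'E'
from h import *
def run(k,offL,offR,sc,ring,bot,top,split=400,psi=PSI):
    c,s=pickle.load(open(k+".pkl","rb"));P=pose(c,s)
    def f(pts,z):
        return [onz(c,P,(offL[0]+(x-sc/2+.5)/sc) if x<split else offR[0]+(x-split-sc/2+.5)/sc, offL[1]+(y-sc/2+.5)/sc,z) for x,y in pts]
    px=np.array([np.cos(psi),np.sin(psi)]);py=np.array([-px[1],px[0]])
    a,ra=fitc(f(ring,40),56.5);print("ring",a.round(1),ra.round(1))
    for nm,p,z in(("bot",bot,55),("top",top,67)):
        if not p: continue
        b,rb=fitc(f(p,z),51);d=b-a;print(nm,b.round(1),rb.round(1),"offset press",round(d@px,1),round(d@py,1))
E
python3 - <<'E'
from fit import *
run("w4",(250,265),(335,265),8,[(33,240),(45,280),(85,325),(55,185),(100,145),(170,108),(250,90),(330,78),(490,105),(540,120),(600,155),(640,190),(663,230),(655,280),(635,308)],
[(150,350),(200,310),(260,285),(325,274),(470,270),(540,285),(600,308),(650,340),(675,372)],
[(137,445),(175,415),(220,390),(300,365),(480,362),(540,370),(600,395),(650,425),(680,455)])
E
```

```text
ring [442.7 -15.3] [ 0.3  1.   2.6 -0.   0.3  1.1  0.1 -0.4 -0.1  0.5 -0.1  0.   0.7  1.7
  2.6]
bot [444.3 -27.3] [ 0.1  0.5  0.8 -0.7 -0.6 -0.1 -0.   0.2  1. ] offset press 0.0 -12.1
top [445.9 -24.3] [-0.2 -0.6  0.1  0.7 -0.4  0.9 -0.4 -0.6  0.3] offset press 2.0 -9.3
```

Run:
```python
from h import *
from cell import manip
a=pickle.load(open("scene0.pkl","rb"))
for n,u,v,z in(("tape",407,313,26),("cup",374,322,60),("label",433,360,43),("scraper",455,323,16),("timer",272,214,30)): print(n,onz(a,a["pose"],u,v,z).round(0))
s=manip.read_state();T=tool(s);c=pickle.load(open("wrist0.pkl","rb"))
C=np.array([442.3,-15.5])
for phi in(-80,):
    Rm,o,n=orient(phi,45); Rm[:,1]*=-1;Rm[:,2]*=-1
    M=Rm@T[:3,:3].T;rv=R.from_matrix(M).as_rotvec();e=np.r_[C+115*o[:2],95];t=tcpfor(e,Rm,n)
    P=np.eye(4);P[:3,:3]=Rm;P[:3,3]=t
    print(o,rv.round(3),t.round(1),(t-T[:3,3]).round(1),(P@c["mount"])[:3,3].round(0))
```

```text
tape [ 425. -251.   26.]
cup [ 328. -228.   60.]
label [ 342. -380.   43.]
scraper [ 483. -348.   16.]
timer [465. 260.  30.]
[ 0.301755   -0.95338551  0.        ] [ 1.000e-03  1.000e-03 -2.358e+00] [ 482.8 -143.3  102.8] [ -33.9 -258.     2.5] [ 534. -303.  165.]
```

Request:
jog_arm(
  series=[0,0,0,0.01,0.02,0.05,-1,0,0,-0.1,0,0.02,0.11,-1,0,0,-0.25,-0.02,0.02,0.17,-1,0,0,-0.42,-0.04,0.01,0.23,-1,0,0,-0.59,-0.06,0,0.28,-1,0,0,-0.76,-0.075,-0.02,0.3,-1,0,0,-0.93,-0.085,-0.05,0.3,-1,0,0,-1.1,-0.09,-0.08,0.3,-1,0,0,-1.27,-0.09,-0.115,0.3,-1,0,0,-1.44,-0.09,-0.15,0.3,-1,0,0,-1.61,-0.08,-0.18,0.3,-1,0,0,-1.78,-0.07,-0.21,0.3,-1,0,0,-1.95,-0.055,-0.24,0.3,-1,0,0,-2.12,-0.045,-0.26,0.3,-1,0,0,-2.29,-0.035,-0.27,0.28,-1,0,0,-2.36,-0.034,-0.27,0.24,-1,0,0,-2.36,-0.034,-0.27,0.24,-1,0,0,-2.36,-0.034,-0.27,0.24,-1],
)

```text
clock: 5.78
eef_pos: [482.5, -156.0, 341.7]
eef_rot: [-0.0, 0.786, 1.876]
wrist_force: [-0.5, -0.1, 0.3]
finger_gap: 0.4
```

Run:
```python
from h import *
from cell import manip
s=manip.read_state();T=tool(s);print(s["clock"],T.round(3),s["joints"])
Rm,o,n=orient(-80,45); Rm[:,1]*=-1;Rm[:,2]*=-1
print(R.from_matrix(Rm@T[:3,:3].T).as_rotvec().round(3),np.array([482.8,-143.3,102.8])-T[:3,3])
```

```text
5.775 [[-2.12000e-01 -9.54000e-01 -2.13000e-01  4.82478e+02]
 [ 6.74000e-01 -3.01000e-01  6.75000e-01 -1.56011e+02]
 [-7.08000e-01 -0.00000e+00  7.06000e-01  3.41654e+02]
 [ 0.00000e+00  0.00000e+00  0.00000e+00  1.00000e+00]] [-0.60434876  0.44976323  1.21672507  0.52001223  2.07988364  2.34616184]
[0.001 0.    0.001] [   0.32227316   12.71104619 -238.85362033]
```

Request:
jog_arm(
  series=[0,0,0,0,0,-0.06,-1,0,0,0,0,0,-0.12,-1,0,0,0,0,0,-0.18,-1,0,0,0,0,0.006,-0.225,-1,0,0,0,0,0.012,-0.238,-1,0,0,0,0,0.012,-0.238,-1,0,0,0,0,0.012,-0.238,-1],
)

```text
clock: 6.65
eef_pos: [483.4, -144.5, 104.5]
eef_rot: [-0.003, 0.788, 1.873]
wrist_force: [-0.8, -0.0, 0.4]
finger_gap: 0.4
```

```bash
python3 shot.py w5; python3 -c "
from h import *
c,s=pickle.load(open('w5.pkl','rb'));cv2.imwrite('pics/w5f.png',c['color']);print(s['joints'],s['finger_gap'])"
```

```text
6.65 [ 483.4 -144.5  104.5] [-0.77 -0.02  0.36]
edge [ 481.1 -137.1   85.4]
[-0.58851077  0.66673139  1.46207041  0.46127569  1.66067994  2.13330712] 0.3836942574625609
```

View pics/w5f.png

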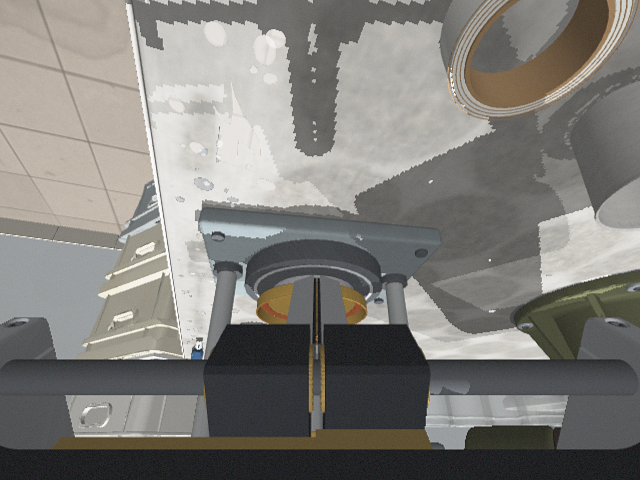

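View pics/w5.png

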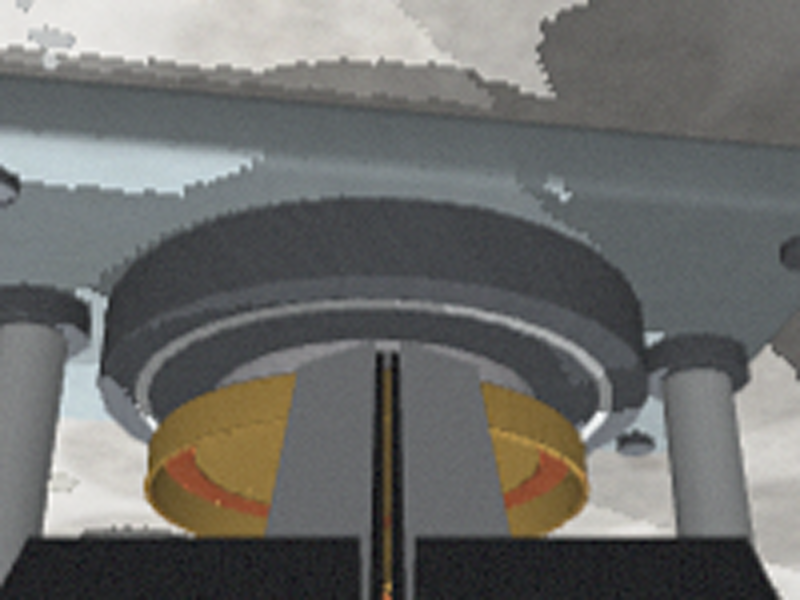

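```bash
sed -i 's/^sg=.*/sg=1/' shot.py
python3 - <<'E'
from h import *
c,s=pickle.load(open("w5.pkl","rb"))
i=c["color"]
cv2.imwrite("pics/w5z.png",np.hstack([cv2.resize(i[260:325,250:300],None,fx=8,fy=8,interpolation=cv2.INTER_CUBIC),cv2.resize(i[260:325,335:385],None,fx=8,fy=8,interpolation=cv2.INTER_CUBIC)]))
T=tool(s);print(T[:3,3]+19*T[:3,0]+8*T[:3,2])
E
```

```text
[ 477.70579996 -126.31443932   96.65699214]
```

View pics/w5z.png

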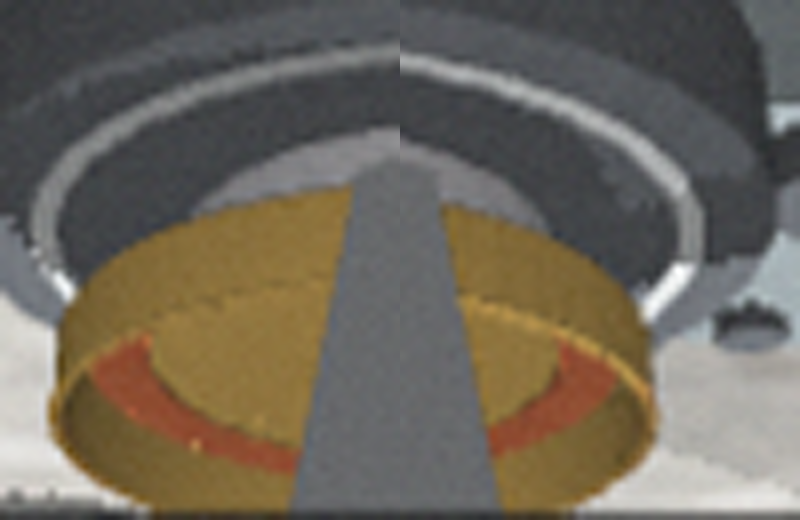

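Run:
```python
from fit import *
run("w5",(250,260),(335,260),8,[(60,290),(42,240),(50,200),(80,155),(130,115),(200,83),(280,63),(360,53),(440,65),(500,78),(560,103),(620,140),(670,185),(693,235),(680,275),(655,310)],
[(65,305),(110,255),(180,215),(260,195),(345,185),(450,205),(520,225),(580,255),(630,300),(648,340)],
[(52,415),(70,380),(120,340),(180,310),(250,290),(330,275),(470,297),(530,315),(590,345),(640,385),(657,420),(70,460),(110,495),(640,470),(600,500)])
```

```text
ring [443.2  -8.8] [ 2.5  0.7 -0.2 -0.2  0.3  0.8  0.5 -0.3  0.1  0.5 -0.2 -0.9 -0.3  1.1
  1.6  2.9]
bot [446.3 -13.1] [-0.1 -0.1  1.   0.5 -0.5 -0.4 -0.  -0.2 -0.   1. ] offset press 2.5 -4.7
top [446.7 -16.8] [-0.1 -0.7 -0.6  0.3  0.7  1.2  0.4  0.2 -0.6 -0.5 -0.1  0.5  1.7  1.2
  1.8] offset press 2.4 -8.4
```

Request:
jog_arm(
  series=[0,0,0,-0.002,0.006,-0.03,-1,0,0,0,-0.008,0.03,-0.035,-1,0,0,0,-0.0132,0.0475,-0.035,-1,0,0,0,-0.0132,0.0475,-0.035,-1],
)

```text
clock: 7.2
eef_pos: [469.6, -96.3, 68.6]
eef_rot: [-0.001, 0.787, 1.875]
wrist_force: [-0.2, 0.2, 0.4]
finger_gap: 0.4
```

```bash
python3 shot.py w6
```

```text
7.2 [469.6 -96.3  68.6] [-0.18  0.24  0.4 ]
edge [463.9 -78.1  60.8]
```

View pics/w6.png

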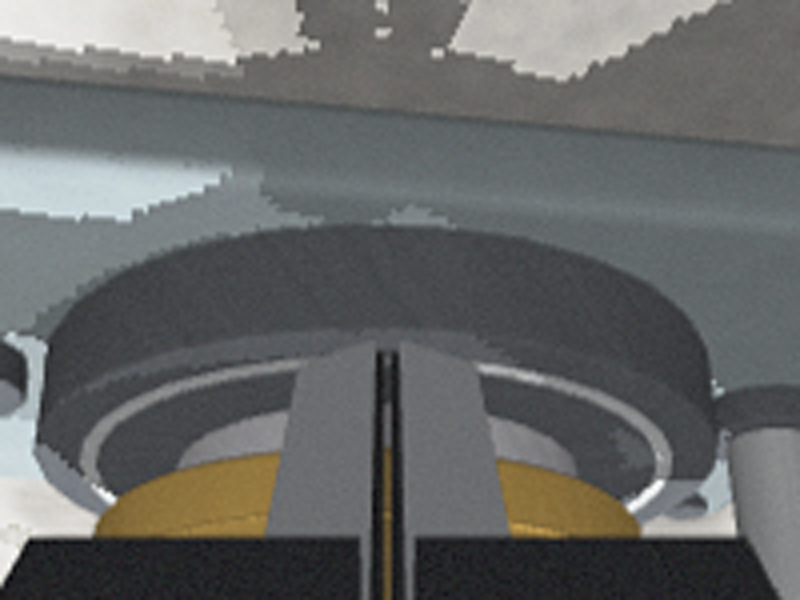

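Request:
jog_arm(
  series=[0,0,0,-0.0015,0.005,0,-1,0,0,0,-0.0024,0.0075,0,-1,0,0,0,-0.003,0.0095,0,-1,0,0,0,-0.0037,0.0115,0,-1,0,0,0,-0.0043,0.0135,0,-1,0,0,0,-0.005,0.0155,0,-1,0,0,0,-0.0053,0.0167,0,-1,0,0,0,-0.0053,0.0167,0,-1],
)

```text
clock: 8.25
eef_pos: [464.0, -79.7, 67.5]
eef_rot: [0.001, 0.786, 1.875]
wrist_force: [0.1, 0.4, 0.5]
finger_gap: 0.4
```

Request:
jog_arm(
  series=[0,0,0,0.002,-0.006,0,-1,0,0,0,0.012,-0.038,0.01,-1,0,0,0,0.02,-0.065,0.035,-1,0,0,0,0.02,-0.065,0.035,-1],
)

```text
clock: 8.75
eef_pos: [484.8, -146.7, 103.4]
eef_rot: [-0.002, 0.788, 1.871]
wrist_force: [-0.3, 0.3, -0.8]
finger_gap: 0.5
```

```bash
python3 shot.py w7
python3 - <<'E'
from h import *
c,s=pickle.load(open("w7.pkl","rb"))
i=c["color"]
cv2.imwrite("pics/w7z.png",np.hstack([cv2.resize(i[260:325,250:300],None,fx=8,fy=8,interpolation=cv2.INTER_CUBIC),cv2.resize(i[260:325,335:385],None,fx=8,fy=8,interpolation=cv2.INTER_CUBIC)]))
E
```

```text
8.75 [ 484.8 -146.7  103.4] [-0.34  0.34 -0.82]
edge [ 479.2 -128.5   95.6]
```

View pics/w7z.png

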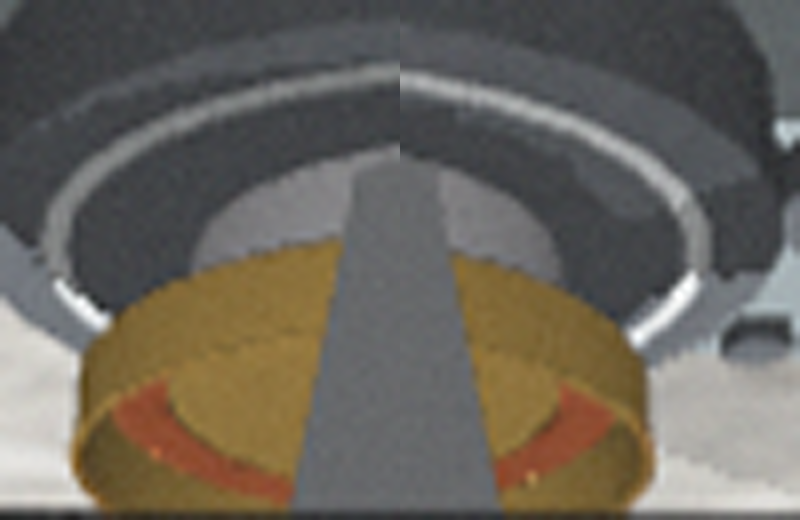

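View pics/w7.png

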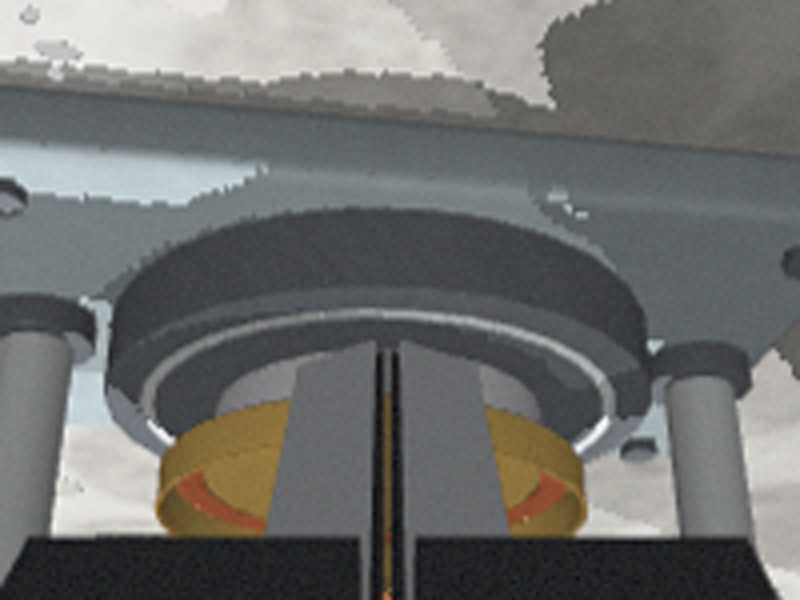

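Run:
```python
from fit import *
run("w7",(250,260),(335,260),8,[(95,320),(60,285),(55,240),(75,190),(130,145),(200,110),(280,88),(360,75),(440,83),(500,98),(560,122),(620,155),(670,195),(697,240),(690,290),(645,335)],
[(85,355),(120,315),(190,275),(260,252),(335,240),(460,262),(530,287),(590,318),(635,355),(648,385)],
[(75,460),(95,425),(150,380),(210,350),(315,330),(475,340),(540,363),(600,400),(640,435),(652,465)])
```

```text
ring [443.1  -8.2] [ 1.3  1.4  0.2  0.  -0.1  0.4  0.3  0.   0.6  0.4 -0.3 -0.7 -0.2  0.9
  2.1  2.6]
bot [443.6  -3.7] [-0.1 -0.4  0.3  0.9  0.5 -0.5 -1.  -0.7  0.7  1.8] offset press 1.1 4.4
top [444.5  -9.4] [-0.3 -1.5 -0.9  0.7  0.2  1.2  0.1 -1.5 -1.  -0.2] offset press 1.2 -1.4
```

Run:
```python
from h import *
from cell import manip
c=manip.camera("side");pickle.dump(c,open("sd8.pkl","wb"))
cv2.imwrite("pics/sd8.png",cv2.resize(c["color"][235:315,240:345],None,fx=7,fy=7,interpolation=cv2.INTER_CUBIC))
```

```text
(no output)
```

View pics/sd8.png

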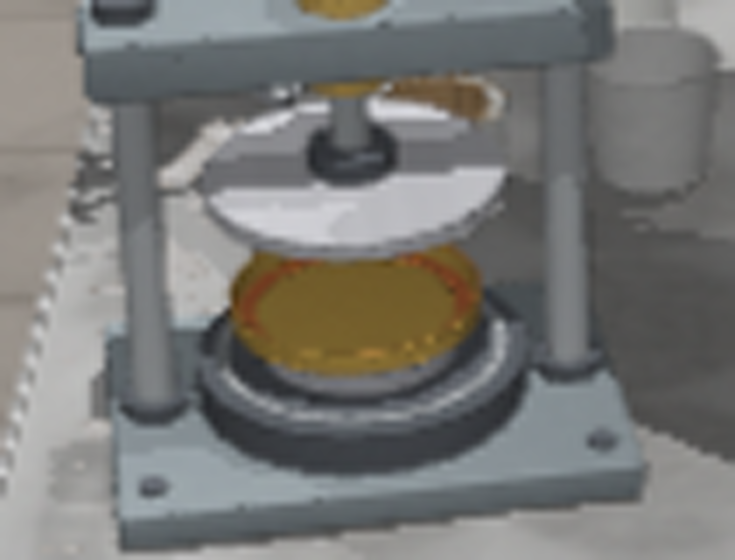

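Run:
```python
from h import *
c=pickle.load(open("sd8.pkl","rb"));P=c["pose"]
f=lambda pts,z:[onz(c,P,240+(x-3)/7,235+(y-3)/7,z) for x,y in pts]
px=np.array([np.cos(PSI),np.sin(PSI)]);py=np.array([-px[1],px[0]])
a,r=fitc(f([(220,360),(235,385),(260,400),(300,414),(350,420),(420,410),(470,390),(505,350)],40),56.5);print(a,r.round(1))
b,r=fitc(f([(240,330),(260,350),(300,368),(350,376),(400,370),(440,355),(470,330)],55),51);print(b,r.round(1))
d=b-a;print(d@px,d@py)
```

```text
[442.50813705 -12.25419017] [ 1.2  0.8 -0.4 -0.4  0.2 -0.5  0.4  1.2]
[442.55190484 -16.34829165] [-0.7 -1.  -0.   1.7  0.9 -0.8 -2.9]
-0.49546634377947524 -4.064246014553136
```

Run:
```python
from h import *
from cell import manip
s=manip.read_state();T=tool(s);print(s["clock"],T[:3,3],s["wrist_force"])
for yaw in(-np.pi/2,-2.0):
    y=np.array([np.cos(yaw),np.sin(yaw),0]);x=np.array([0,0,-1.]);Rm=np.c_[x,y,np.cross(x,y)]
    rv=R.from_matrix(Rm@T[:3,:3].T).as_rotvec();print(yaw,rv.round(3),np.linalg.norm(rv))
print(np.array([442.5,-12,319])-T[:3,3])
```

```text
8.85 [ 483.69660381 -144.50651229  101.81317924] [-0.33623381  0.93969843 -0.54306118]
-1.5707963267948966 [-0.496 -0.676  1.198] 1.4624015954864449
-2.0 [-0.606 -0.535  0.794] 1.1328926558793444
[-41.19660381 132.50651229 217.18682076]
```

Request:
jog_arm(
  series=[0,0,0,0,-0.01,0.06,-1,0,0,0,0,-0.02,0.12,-1,0,0,0,0,-0.02,0.18,-1,-0.09,-0.08,0.12,0,-0.02,0.24,-1,-0.18,-0.16,0.24,0,0,0.27,-1,-0.27,-0.24,0.35,-0.01,0.02,0.28,-1,-0.36,-0.32,0.47,-0.02,0.05,0.28,-1,-0.45,-0.4,0.6,-0.03,0.08,0.28,-1,-0.55,-0.48,0.72,-0.04,0.11,0.27,-1,-0.606,-0.535,0.794,-0.041,0.13,0.25,-1,-0.606,-0.535,0.794,-0.041,0.132,0.24,-1,-0.606,-0.535,0.794,-0.041,0.132,0.24,-1,-0.606,-0.535,0.794,-0.041,0.132,0.24,-1],
)

```text
clock: 10.48
eef_pos: [443.3, -13.4, 342.5]
eef_rot: [0.543, 1.57, -3.029]
wrist_force: [0.8, 0.9, 0.9]
finger_gap: 0.2
```

Run:
```python
from h import *
from cell import manip
s=manip.read_state();T=tool(s);print(s["clock"],T.round(3),s["wrist_force"],s["joints"])
for k in("scene","side","wrist"):
    c=manip.camera(k);pickle.dump((c,s),open(f"k_{k}.pkl","wb"))
    if k=="wrist":
        cv2.imwrite("pics/k_wrist.png",c["color"]);continue
    P=c["pose"];u,v=map(int,proj(c,P,[442,-12,260]))
    cv2.imwrite(f"pics/k_{k}.png",cv2.resize(c["color"][v-50:v+50,u-60:u+60],None,fx=5,fy=5,interpolation=cv2.INTER_CUBIC));print(k,u,v)
    print("tip",proj(c,P,T[:3,3]+19*T[:3,0]))
```

```text
10.475 [[-0.00000e+00 -4.17000e-01 -9.09000e-01  4.43276e+02]
 [-0.00000e+00 -9.09000e-01  4.17000e-01 -1.34460e+01]
 [-1.00000e+00  0.00000e+00  0.00000e+00  3.42485e+02]
 [ 0.00000e+00  0.00000e+00  0.00000e+00  1.00000e+00]] [0.82192608 0.89547927 0.94355597] [-1.12906352e-01 -1.03352690e-02  1.60430340e+00 -7.21696034e-05
  1.54793894e+00  1.88823947e+00]
scene 336 189
tip (np.float64(337.5028157141886), np.float64(167.0245595416091))
side 287 211
tip (np.float64(286.31555217130756), np.float64(188.63557936705138))
```

View pics/k_scene.png

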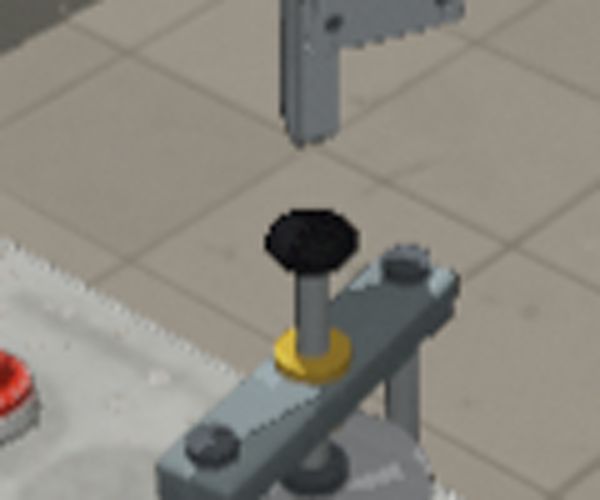

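View pics/k_side.png

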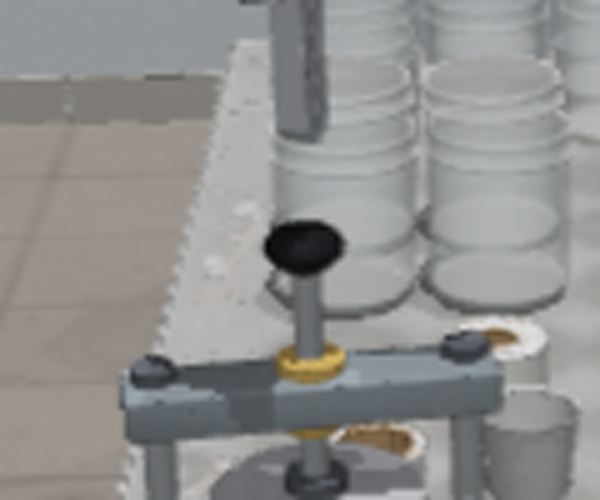

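View pics/k_wrist.png

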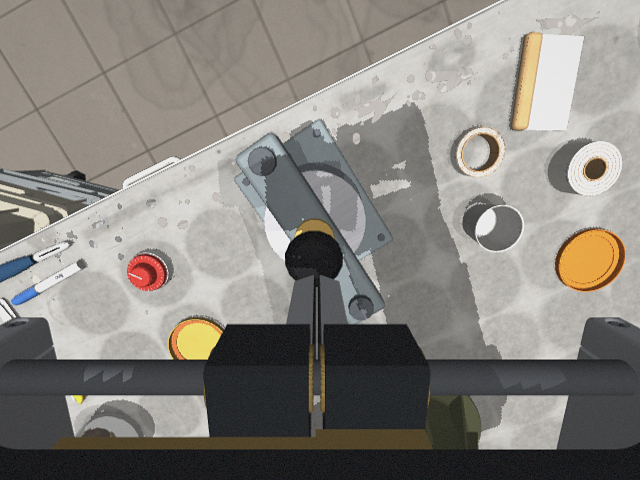

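Request:
jog_arm(
  series=[0,0,0,0,0.0005,-0.03,-1,0,0,0,0,0.0005,-0.044,-1,0,0,0,0,0.0005,-0.05,-1,0,0,0,0,0.0005,-0.056,-1,0,0,0,0,0.0005,-0.062,-1,0,0,0,0,0.0005,-0.068,-1,0,0,0,0,0.0005,-0.074,-1,0,0,0,0,0.0005,-0.08,-1,0,0,0,0,0.0005,-0.084,-1,0,0,0,0,0.0005,-0.086,-1,0,0,0,0,0.0005,-0.086,-1],
)

```text
clock: 12.0
eef_pos: [443.0, -12.3, 256.4]
eef_rot: [2.833, 1.57, -0.737]
wrist_force: [0.6, -1.0, 3.5]
finger_gap: 0.5
```

Request:
jog_arm(
  series=[0,0,0,0,0,-0.0015,-1,0,0,0,0,0,-0.003,-1,0,0,0,0,0,-0.004,-1,0,0,0,0,0,-0.005,-1,0,0,0,0,0,-0.005,-1],
)

```text
clock: 12.62
eef_pos: [443.0, -12.3, 251.4]
eef_rot: [2.813, 1.57, -0.757]
wrist_force: [0.4, -1.5, 2.2]
finger_gap: 1.0
```

Request:
jog_arm(
  series=[0,0,0,0,0,-0.0005,-1,0,0,0,0,0,-0.001,-1,0,0,0,0,0,-0.001,-1],
)

```text
clock: 13.0
eef_pos: [443.0, -12.3, 250.4]
eef_rot: [2.788, 1.57, -0.782]
wrist_force: [1.1, -1.5, 2.6]
finger_gap: 0.5
```

Request:
jog_arm(
  series=[0,0,0,0,0,-0.0005,-1,0,0,0,0,0,-0.001,-1,0,0,0,0,0,-0.001,-1],
)

```text
clock: 13.38
eef_pos: [443.0, -12.3, 249.4]
eef_rot: [2.794, 1.57, -0.776]
wrist_force: [0.9, -1.7, 2.3]
finger_gap: 0.6
```

Request:
jog_arm(
  series=[0,0,0,0,0,-0.0005,-1,0,0,0,0,0,-0.0005,-1],
)

```text
clock: 13.62
eef_pos: [443.0, -12.3, 248.9]
eef_rot: [2.803, 1.57, -0.767]
wrist_force: [1.3, -1.2, 2.7]
finger_gap: 0.8
```

Request:
jog_arm(
  series=[0,0,0,0,0,-0.0005,-1,0,0,0,0,0,-0.0005,-1],
)

```text
clock: 13.88
eef_pos: [443.0, -12.3, 248.7]
eef_rot: [2.98, 1.57, -0.591]
wrist_force: [0.2, -1.6, 4.9]
finger_gap: 0.2
```

Request:
jog_arm(
  series=[0,0,0,0,0,-0.0005,-1,0,0,0,0,0,-0.0005,-1],
)

```text
clock: 14.12
eef_pos: [443.1, -12.3, 248.7]
eef_rot: [3.115, 1.569, -0.455]
wrist_force: [-1.8, -1.0, 10.8]
finger_gap: 0.4
```

Request:
jog_arm(
  series=[0,0,0,0,0,-0.0002,-1,0,0,0,0,0,-0.0002,-1],
)

```text
clock: 14.38
eef_pos: [443.1, -12.3, 248.6]
eef_rot: [-3.134, 1.569, -0.421]
wrist_force: [-2.6, -0.4, 12.5]
finger_gap: 0.6
```

Request:
jog_arm(
  series=[0,0,0,0,0,0,-1,0,0,0,0,0,0,-1,0,0,0,0,0,0,-1,0,0,0,0,0,0,-1,0,0,0,0,0,0,-1,0,0,0,0,0,0,-1,0,0,0,0,0,0,-1],
)

```text
clock: 15.25
eef_pos: [443.1, -12.3, 248.7]
eef_rot: [-3.116, 1.569, -0.403]
wrist_force: [-2.2, 0.1, 11.9]
finger_gap: 0.3
```

Run:
```python
from h import *
from cell import manip
s=manip.read_state();print(s["clock"],s["wrist_force"])
c=manip.camera("side")
cv2.imwrite("pics/press.png",cv2.resize(c["color"][200:310,240:345],None,fx=5,fy=5,interpolation=cv2.INTER_CUBIC))
```

```text
15.25 [-2.15854315  0.1494042  11.94145197]
```

View pics/press.png

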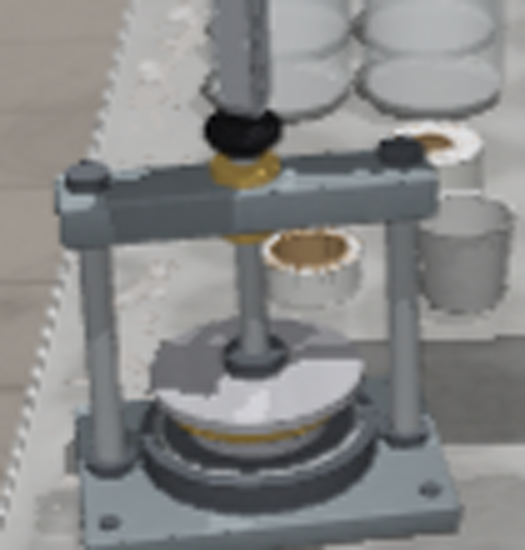

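The plate (centre ~260,385) bears flat on the lid, and the fingertips sit on the knob (~243,125). The force held at about 12 N total (about 9 N on the lid) for over 1 s. I now let it rise.

Request:
jog_arm(
  series=[0,0,0,0,0,0.001,-1,0,0,0,0,0,0.005,-1,0,0,0,0,0,0.011,-1,0,0,0,0,0,0.017,-1,0,0,0,0,0,0.023,-1,0,0,0,0,0,0.03,-1,0,0,0,0,0,0.037,-1,0,0,0,0,0,0.044,-1,0,0,0,0,0,0.055,-1,0,0,0,0,0,0.085,-1,0,0,0,0,0,0.13,-1,0,0,0,0,0,0.16,-1,0,0,0,0,0,0.16,-1],
)

```text
clock: 16.92
eef_pos: [443.2, -12.3, 409.7]
eef_rot: [-2.927, 1.567, -0.214]
wrist_force: [-0.1, -0.1, 0.5]
finger_gap: 0.8
```

Run:
```python
from h import *
from cell import manip
s=manip.read_state();print(s["clock"],s["eef_pos"],s["wrist_force"])
c=manip.camera("side");pickle.dump(c,open("sd9.pkl","wb"))
cv2.imwrite("pics/sd9.png",cv2.resize(c["color"][200:315,230:345],None,fx=5,fy=5,interpolation=cv2.INTER_CUBIC))
c=manip.camera("scene");cv2.imwrite("pics/sc9.png",c["color"])
```

```text
16.925 [443.20560062 -12.29787001 409.73365367] [-0.10104947 -0.12398064  0.46418936]
```

View pics/sd9.png

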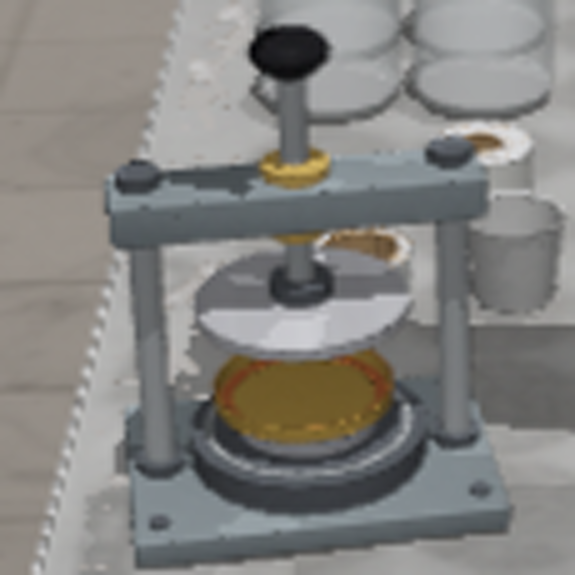

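View pics/sc9.png

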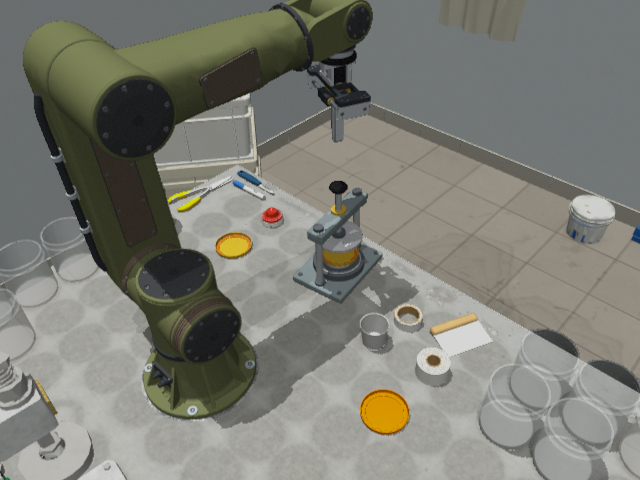

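The plate is raised again, with the knob back at about (289,50) in the side crop. The lid (centre ~304,395) is unchanged and close to centred, and the other objects are where they were.

```bash
python3 -c "
from cell import manip
print(manip.sign_off())"
```

```text
the job is handed in; nothing more can be done
None
```

The lid is centred on the pedestal to about 1–2 mm, the press was worked once, and I handed the job in at about 17 s; `sign_off` gives no verdict.

- **Centring:** The lid started about (15, 6) mm off in the press's x and y. I gave it one tap from the left and one from the right with the closed fingertips, leaning in under the plate without lifting or pinching. Afterwards the wrist view and the finger contact positions put it about 1 mm off in x and within 1 mm in y.
- **Pressing:** I pushed the knob down until the wrist read about 12 N, which is roughly 9 N on the lid after the spring's share. I held it for just over a second and let it rise.
- **Final pictures:** The knob and plate are back up, the lid has not moved, and the other objects look to be where they were. The arm is clear of everything.

**Disagreement:** The low-angle circle fits in y were inconsistent by several millimetres. The wrist fits gave +4.4 and −1.4 mm and the side camera gave −4.1 mm. I put this down to a view-direction bias, because the views from left and right cancelled it and matched the finger contact positions. The y figure rests on that correction.

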